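Tip the vial caps into the catch corner of a gated sorting tray and hold it

ROBOT

A 7-joint arm with a two-finger parallel gripper is mounted at the origin on the work surface. World frame = base frame: x ahead of the robot, y to its left, z up, the work surface at z = 0. Lengths are in m, angles in rad, forces in N, time in s.
With the tool pointing down it reaches from about 0.4 to 0.85 m from the base axis. Payload 10.4 kg.
Tool frame: the origin (TCP) lies on the centre line of the jaws, within the pads' length; the fingertips stand 11 mm ahead of it and the grasp point (between the pads) lies 8 mm behind it (tip_reach is the distance from the TCP to the fingertips, in m); z points along the fingers, y is the line along which they close (so a half turn about z gives the same grasp; the last joint's range is limited). The gripper opens to 85 mm and grips with 20 to 120 N. Pads are 22 mm wide; open, the fingers measure 114 mm over their backs; the gripper's body (76 mm by 85 mm) begins 54 mm behind the grasp point. The pads swing forward as they close: fully open they stand 13 mm farther back than shut.
Start: joints at [1.308, 0.332, -0.065, 1.46, 0.022, 1.35, -0.088], TCP at [0.148, -0.607, 0.242] pointing down, gripper open.
Joint ranges: [-2.6, 2.6], [-0.5, 2.12], [-1.47, 1.34], [0.16, 2.42], [-1.27, 4.41], [0.06, 2.06], [-2.6, 2.6]. Speed limits (rad/s): [2.22, 2.22, 2.79, 2.79, 3.14, 3.14, 3.14].

INTERFACE

Orientations are given as a unit quaternion [x, y, z, w].
In Python, from workcell import get_obs, camera, hand_in, tip_reach gives the robot as it stands. The module is installed in compiled form; this text tells all that it offers.
- The arm moves only by the tool move_arm, never from a script. Its argument "plan" is a list of rows, each an object with "delta_pos": the shift along the tool's x, y, z in shares of 0.8 m (1.0 is 0.8 m), a list of three; "turn": the turn, a rotation vector about the tool's x, y, z in a scale on which 1.0 is 180 degrees, a list of three; "fingers": the closure, from 0 (fully open) to 1 (shut). A call has 1 to 12 rows; each row is the pose to reach, as a shift and turn from the pose commanded when the call began, along the tool's axes at that moment; what a row does not reach only later rows make up. A row lasts 1/8 s, in which the tool goes at most 62.5 mm and 10.7 degrees, less where a joint would pass 70% of its speed; a pose out of reach is approached as far as the arm can. A call with a gripper value outside its range is refused whole. The fingers move at their own pace and stop on an object; "force" is the grip in N (left out, the last holds). Time passes only in rows, so rows that repeat a pose let the fingers close. It gives the time, the measured TCP pose, the force, the opening and the grip force at its end, in the units of the state.
- get_obs(): the state, without advancing time (a new reading comes with each control period).
- camera(name): name is "side" or "top"; returns a dict with "color" (420x560x3 uint8, red, green, blue), "range_z" (420x560 float32, m along the optical axis (not along the pixel's ray), 0 where there is no reading), "fx", "fy", "cx", "cy" (pixels), "R" (3x3) and "t" (3): a world point X has camera coordinates R X + t. Camera axes: x right, y down, z forward; pixel columns grow to the right and rows downward; lengths in m; the calibration is good to about 2 mm. A picture is of the moment at which its call begins.
- hand_in(): hands the job in; it is judged then, once.
The state is a dict: "clock": time; "joint_pos": joint angles; "joint_velocities": joint speeds; "tau": joint torques, N m; "position": TCP position; "ee_rot": TCP orientation; "ft_force": force on the tool from outside, world axes, zero at the start; "torque": the same for the moment, N m; "grip_width": opening from 0.0 (shut) to 1.0 (fully open); "grasp_force": force on a finger pad.
Only numpy, scipy, OpenCV 4.12 (cv2) and the standard library are available. Lean on these libraries where they do the work, as an engineer would, in place of code of your own. Each camera call takes 0.05 s, during which the arm holds its last target. There are 200 camera calls.

TASK

With the steel sorting tray lying flat, slide its gate all the way open to the stop by the white post. Then take the tray by its upright lifting tab and tilt it until all four loose black vial caps have slid through the gap and lie together in the catch bay's corner beside the gap, and finish while still holding the tray clearly tilted and steady, so that the caps stay there. Spill no cap, do not tip the tray on its side, and leave the jar, the spectacles case and the hand lens where they are.

Things in the scene. Friction and masses are not known exactly. Their poses are not given: they have to be found in the camera images.
- tray: Loose steel tray, 240 (x) x 180 (y) mm, floor and walls 4 mm, rim 34 mm high, 0.4 to 0.7 kg. Origin: centre of underside, z up. A partition 26 mm high at x = +25 to +36 mm parts the large field (the caps, the tab's side) from a catch bay 80 mm wide (to x = +116). Its half at y < 0 is fixed, its half at y > 0 is the sliding gate. A 4 mm rod runs over it at 30 mm height; caps pass under.
- tab (a point): Middle of the top edge of the tray's upright lifting tab, 72 mm above the tray's underside, at tray x = -125 mm, y = 0 (outside the end wall). The tab is a steel plate 10 mm thick (tray x) and 60 mm wide (tray y); its upper 38 mm stand clear of the rim, to be pinched from above across the thickness. Axes as the tray's.
- gate (a joint): Opening of the sliding gate in m: 0 closed, 0.080 fully open at its stop. It grows as the gate slides to the tray's -y, alongside the fixed half of the partition, leaving a gap 82 mm wide next to the tray's +y wall. Takes about 1 N to slide, stays where it is left; may start up to 12 mm open, too little for a cap to pass.
- gate_post (a point): Centre of the top of the gate's white upright post, 14 (tray x) x 12 (tray y) x 40 mm; its top is 68 mm, its foot 28 mm above the tray's underside. It moves with the gate, at tray x = +34 mm, from tray y = +41 mm (closed) to -39 mm (open).
- corner (a point): The inner corner of the catch bay where the caps must gather: on the tray's floor, where the inner faces of the +x end wall and the +y side wall meet (tray x = +116, y = +86, z = +4 mm). It is the bay's corner on the gate's side.
- cap0: Black plastic vial cap 1 of 4 (all alike), a closed disc 20 mm in diameter, 12 mm high, 12 g, lying loose on the tray's floor. Origin: centre of its underside. Slick: it starts to slide at 7 to 11 degrees of tilt; to slide along a wall too it needs more: about 25 degrees straight towards the corner is ample.
- cap1: Black plastic vial cap 2 of 4 (all alike), a closed disc 20 mm in diameter, 12 mm high, 12 g, lying loose on the tray's floor. Origin: centre of its underside. Slick: it starts to slide at 7 to 11 degrees of tilt; to slide along a wall too it needs more: about 25 degrees straight towards the corner is ample.
- cap2: Black plastic vial cap 3 of 4 (all alike), a closed disc 20 mm in diameter, 12 mm high, 12 g, lying loose on the tray's floor. Origin: centre of its underside. Slick: it starts to slide at 7 to 11 degrees of tilt; to slide along a wall too it needs more: about 25 degrees straight towards the corner is ample.
- cap3: Black plastic vial cap 4 of 4 (all alike), a closed disc 20 mm in diameter, 12 mm high, 12 g, lying loose on the tray's floor. Origin: centre of its underside. Slick: it starts to slide at 7 to 11 degrees of tilt; to slide along a wall too it needs more: about 25 degrees straight towards the corner is ample.
- jar: Bystander: glass specimen jar with a white screw cap, 72 mm in diameter, 135 mm high. Origin: centre of its underside.
- case: Bystander: black spectacles case standing open, about 110 x 165 mm, 85 mm high. Origin: centre of the underside of its lower shell.
- lens: Bystander: hand lens lying flat, ring 81 mm in diameter, 10 mm high, with a handle 100 mm long towards its -x. Origin: underneath the centre of the ring.

How it is judged:
On the way:
1. the gate is fully open (within 8 mm of its stop) while the tray lies flat (within 6 degrees) (value of joint gate above 0.072 m and angle between tray's own z axis and vertical below 0.1 rad), for 0.2 s.
At the end, for the whole second after the job is handed in: Fingers hold the tray (over 2 N), tilted 10 to 51 degrees, still, touching no bystander; gate within 10 mm of its stop; all four caps stay in the catch bay, centres within 80 mm of the catch corner. The tray's low edge may rest on the table (angle between tray's own z axis and vertical between 0.17 and 0.9 rad and value of joint gate above 0.07 m and contact force between the fingers and tray above 2 N and linear speed of tray below 0.03 m/s and angular speed of tray below 0.15 rad/s and distance between each of cap0, cap1, cap2, cap3 and corner below 0.08 m and x of each of cap0, cap1, cap2, cap3 in the frame of tray above 0.038 m and contact force between tray and jar below 0.3 N and contact force between tray and case below 0.3 N and contact force between tray and lens below 0.3 N); the arm keeps its last pose, push and grip.
It fails at once if a cap is spilled out of the tray ((z of cap0 in the frame of tray above 0.04 m or distance between cap0 and tray above 0.17 m) or (z of cap1 in the frame of tray above 0.04 m or distance between cap1 and tray above 0.17 m) or (z of cap2 in the frame of tray above 0.04 m or distance between cap2 and tray above 0.17 m) or (z of cap3 in the frame of tray above 0.04 m or distance between cap3 and tray above 0.17 m)).
It fails at once if the tray is tipped on its side (over 57 degrees) (angle between tray's own z axis and vertical above 1 rad).
It fails at once if the jar is pushed away (over 25 mm) or knocked over (distance of jar from where it was at the start of the episode above 0.025 m or angle between jar's own z axis and vertical above 0.3 rad).
It fails at once if the spectacles case is pushed away (over 25 mm) or knocked over (distance of case from where it was at the start of the episode above 0.025 m or angle between case's own z axis and vertical above 0.3 rad).
It fails at once if the hand lens is pushed away (over 25 mm) or knocked over (distance of lens from where it was at the start of the episode above 0.025 m or angle between lens's own z axis and vertical above 0.3 rad).
It also fails if it takes over 48 s, if anything falls off the work surface, if the arm or the gripper's body presses on something with over 40 N, if the wrist force passes 120 N, or if a joint passes its speed limit or range.

## Working session

There is one attempt and no reset: what is moved stays moved. The work goes in short steps, Python scripts to look and compute and a tool call to move; the robot and the scene stay as the last step left them, time stands still between calls to the robot, and variables do not carry over. Pictures are saved under pics/ and viewed, at most 10 in all, crops included, and the job is handed in when it is done.

Besides the shell and the picture viewer there is one more tool, called after "Emit:" as name(argument=value, ...) on one line, values as JSON. move_arm: Moves the arm, as the interface text tells. Its arguments: {"type":"object","properties":{"plan":{"type":"array","items":{"type":"object","properties":{"delta_pos":{"type":"array","items":{"type":"number"}},"turn":{"type":"array","items":{"type":"number"}},"fingers":{"type":"number"}}}},"force":{"type":"number"}},"required":["plan"]}

```bash
mkdir -p pics; cat > h.py <<'E'
import numpy as np,cv2
from workcell import *
from scipy.spatial.transform import Rotation as Ro
def snap(n,f):
    c=camera(n); cv2.imwrite('pics/'+f,cv2.cvtColor(c['color'],cv2.COLOR_RGB2BGR)); np.save('pics/'+f+'.npy',c,allow_pickle=True); return c
def load(f): return np.load('pics/'+f+'.npy',allow_pickle=True).item()
def px(c,u,v,z=None):
    z=c['range_z'][int(v),int(u)] if z is None else z
    return c['R'].T@(np.array([(u-c['cx'])/c['fx']*z,(v-c['cy'])/c['fy']*z,z])-c['t'])
def ray_at(c,u,v,h):
    o=-c['R'].T@c['t']; d=c['R'].T@np.array([(u-c['cx'])/c['fx'],(v-c['cy'])/c['fy'],1]); return o+d*(h-o[2])/d[2]
def proj(c,X):
    p=c['R']@np.array(X)+c['t']; return p[0]/p[2]*c['fx']+c['cx'],p[1]/p[2]*c['fy']+c['cy']
E
python3 - <<'E'
from h import *
a=snap('top','t0.png');b=snap('side','s0.png')
for c in(a,b): print(-c['R'].T@c['t'],c['fx'],c['R'].round(2).tolist())
o=get_obs();print(o);print(tip_reach() if callable(tip_reach) else tip_reach)
E
```

```text
[ 0.43252453 -0.00936163  1.29511379] 402.7005629370358 [[0.02, -1.0, 0.01], [-1.0, -0.02, -0.08], [0.08, -0.01, -1.0]]
[0.45289165 0.87759011 0.61843527] 455.4267772620059 [[-0.99, -0.13, 0.02], [-0.09, 0.52, -0.85], [0.1, -0.84, -0.53]]
{'clock': 0.1, 'joint_pos': array([ 1.30840176,  0.33280741, -0.06470325,  1.46085257,  0.02162476,
        1.34990259, -0.08851066]), 'joint_velocities': array([ 0.00083263, -0.00145026,  0.00154867, -0.00156327, -0.00052995,
        0.0009293 ,  0.00053421]), 'tau': array([ 1.94387991e-03, -6.26744485e+01,  4.95301955e-02, -3.92430317e+01,
        1.63782859e-02,  6.97707786e-03,  1.61871736e-05]), 'position': array([ 0.14835505, -0.60680745,  0.24159856]), 'ee_rot': array([ 9.92819711e-01,  1.19618625e-01, -1.16052411e-04, -6.26161416e-04]), 'ft_force': array([ 0.6811637 , -0.17568896, -0.4650646 ]), 'torque': array([-0.00097107, -0.05829477, -0.01431197]), 'grasp_force': 0.0, 'grip_width': 0.9971184871514679}
0.011
```

View pics/t0.png

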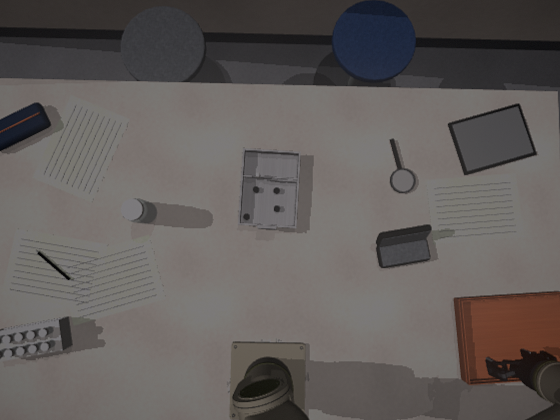

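View pics/s0.png

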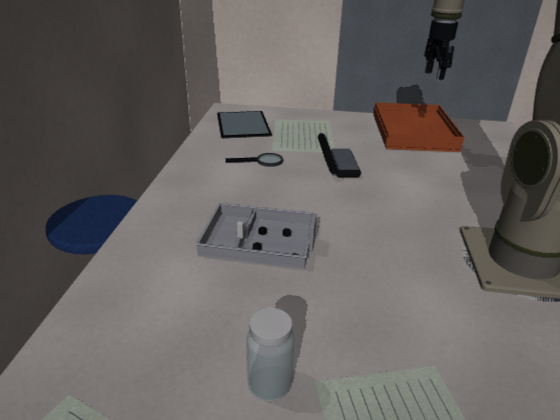

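The tray lies at about (270,190) in the top view with its bay away from the robot. The jar is at (135,210), the lens at (402,180), the case at (404,246). I'll enlarge the tray.

```bash
python3 - <<'E'
from h import *
a=cv2.imread('pics/t0.png')[140:240,225:325];b=cv2.imread('pics/s0.png')[195:275,190:330]
a=cv2.resize(cv2.convertScaleAbs(a,alpha=1.5),(600,600),interpolation=cv2.INTER_CUBIC)
b=cv2.resize(cv2.convertScaleAbs(b,alpha=1.3),(798,456),interpolation=cv2.INTER_CUBIC)
cv2.imwrite('pics/t0c.png',a);cv2.imwrite('pics/s0c.png',b)
E
```

```text
(no output)
```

View pics/t0c.png

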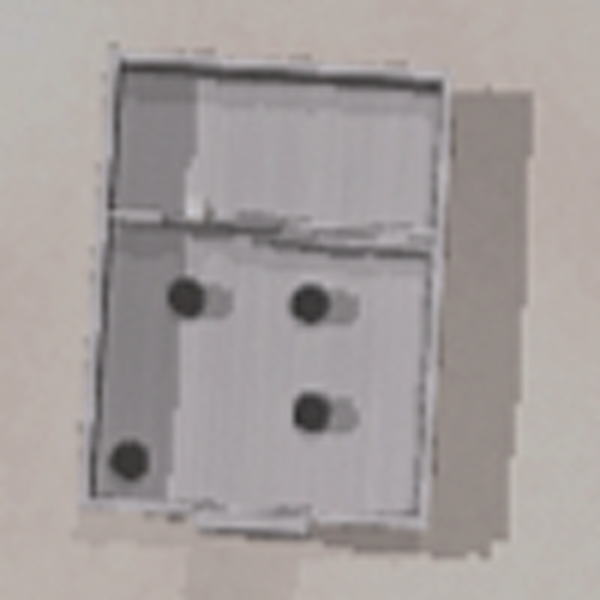

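View pics/s0c.png

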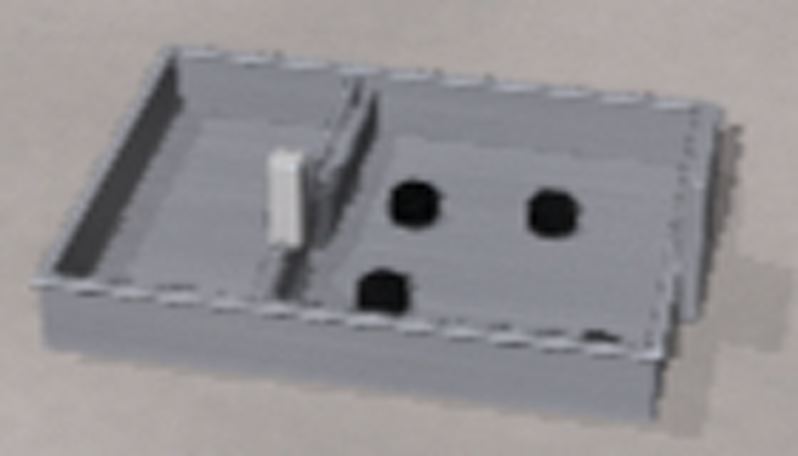

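The top crop shows rim corners at (117,60), (446,78), (425,522), (85,500), the tab's top at about (253,523) and the post at about (200,207). In the side crop the post's top is at (287,155) and the tab's top edge runs to about (720,105).

```bash
python3 - <<'E'
from h import *
t=load('t0.png');s=load('s0.png')
T=lambda u,v:(225+(u-3)/6+.0,140+(v-3)/6)
S=lambda u,v:(190+(u-2)/5.7,195+(v-2)/5.7)
cs=[ray_at(t,*T(*p),.034) for p in[(117,60),(446,78),(425,522),(85,500)]]
cs2=[ray_at(s,*S(*p),.034) for p in[(170,48),(38,282),(660,355),(718,105)]]
print(np.round(cs,4));print('side FR,FL,NL,NR',np.round(cs2,4))
c=np.mean(cs,0)
x=cs[0]+cs[1]-cs[2]-cs[3];yaw=np.arctan2(x[1],x[0]);y=cs[0]+cs[3]-cs[1]-cs[2];print(c,yaw,np.arctan2(-y[0],y[1]),np.linalg.norm(cs[0]-cs[3]),np.linalg.norm(cs[0]-cs[1]))
print('side c',np.mean(cs2,0))
def tri(pt,ps):
    A=[];b=[]
    for k,p in((t,pt),(s,ps)):
        o=-k['R'].T@k['t'];d=k['R'].T@np.array([(p[0]-k['cx'])/k['fx'],(p[1]-k['cy'])/k['fy'],1]);d/=np.linalg.norm(d);P=np.eye(3)-np.outer(d,d);A.append(P);b.append(P@o)
    return np.linalg.lstsq(np.vstack(A),np.hstack(b),rcond=None)
print('post tri',tri(T(200,205),S(287,155))[:2], ray_at(s,*S(287,155),.068))
R=np.array([[np.cos(yaw),-np.sin(yaw)],[np.sin(yaw),np.cos(yaw)]])
W=lambda p:np.r_[c[:2]+R@np.array(p[:2]),p[2]]
print('tab pred',W((-.125,0,.072)),'tab top-view',ray_at(t,*T(253,520),.072))
print('post pred',W((.034,.041,.068)))
for n,k,TT in(('t',t,1),('s',s,0)):
  for nm,p in(('tab',(-.125,0,.072)),('tabL',(-.125,.03,.072)),('tabR',(-.125,-.03,.072)),('post',(.034,.041,.068))):
    u,v=proj(k,W(p)); print(n,nm,((u-225)*6+3,(v-140)*6+3) if TT else ((u-190)*5.7+2,(v-195)*5.7+2))
# depth cloud high points
for n,k in(('t',t),('s',s)):
  vv,uu=np.mgrid[0:420,0:560];z=k['range_z'];P=np.stack([(uu-k['cx'])/k['fx']*z,(vv-k['cy'])/k['fy']*z,z],-1).reshape(-1,3)[z.ravel()>0];X=(P-k['t'])@k['R']
  L=(X[:,:2]-c[:2])@R
  m=(abs(L[:,0])<.15)&(abs(L[:,1])<.1)&(X[:,2]>.045)
  for nm,mm in(('tab',m&(L[:,0]<-.09)),('post',m&(abs(L[:,0]-.03)<.03))):
    print(n,nm,mm.sum(),L[mm].min(0) if mm.any() else'',L[mm].max(0) if mm.any() else'',X[mm,2].max() if mm.any() else'')
E
```

```text
[[ 0.7186  0.0903  0.034 ]
 [ 0.7129 -0.0842  0.034 ]
 [ 0.4775 -0.0769  0.034 ]
 [ 0.4853  0.1007  0.034 ]]
side FR,FL,NL,NR [[ 0.7132 -0.0813  0.034 ]
 [ 0.7212  0.0982  0.034 ]
 [ 0.4822  0.1066  0.034 ]
 [ 0.4714 -0.0733  0.034 ]]
[0.598587   0.00749236 0.034     ] -0.03769477105556357 -0.038665153020368964 0.23353452615350212 0.1745455290744307
side c [0.59699317 0.01255026 0.034     ]
post tri (array([0.63583192, 0.04305195, 0.06573284]), array([1.71935478e-06])) [0.63412525 0.04661326 0.068     ]
tab pred [0.47367579 0.01220309 0.072     ] tab top-view [0.47536518 0.01221953 0.072     ]
post pred [0.63410797 0.04718192 0.068     ]
t tab (np.float64(252.95807771446778), np.float64(523.3420643112979))
t tabL (np.float64(193.72095841261), np.float64(519.9020704164517))
t tabR (np.float64(312.1749444152555), np.float64(526.7808821053336))
t post (np.float64(191.84724318068766), np.float64(209.2295129603071))
s tab (np.float64(705.5047987525018), np.float64(135.52035893452955))
s tabL (np.float64(697.5823461610418), np.float64(176.721570104775))
s tabR (np.float64(713.0460679147735), np.float64(96.30151607501685))
s post (np.float64(286.75170857649545), np.float64(155.78929341583174))
t tab 69 [-0.12868482 -0.02853859] [-0.11859644  0.02967245] 0.07754422674129595
t post 23 [0.02815272 0.03294213] [0.0420901  0.04312748] 0.07421960628226856
s tab 118 [-0.12820871 -0.02985711] [-0.11808477  0.03444337] 0.07334806392914339
s post 72 [0.0285048  0.03553552] [0.04301538 0.04793743] 0.06961260920306392
```

Both views agree: tray centre (0.598, 0.010), yaw -0.038, tab about 72 mm up, post about 67 mm up at (0.635, 0.045). I'll push the post with the shut fingers, using the orientation the tab grip needs.

```bash
cat >> h.py <<'E'
C=np.array([.598,.010]);YAW=-.038
def W(p,c=None,yaw=None):
    c=C if c is None else c;yaw=YAW if yaw is None else yaw
    return np.r_[c+Ro.from_euler('z',yaw).as_matrix()[:2,:2]@np.array(p[:2]),p[2]]
def go(X,Rt,o=None):
    o=o or get_obs();R0=Ro.from_quat(o['ee_rot']);return (R0.inv().apply(np.array(X)-o['position'])).round(4),(R0.inv()*Rt).as_rotvec().round(4)
def tool(yaw=None):
    yaw=YAW if yaw is None else yaw
    m=Ro.from_euler('z',yaw).as_matrix();return Ro.from_matrix(np.c_[m[:,1],m[:,0],-m[:,2]])
E
python3 - <<'E'
from h import *
for p in[(.034,.068,.20),(.034,.068,.056)]: print(W(p),go(W(p),tool()))
E
```

```text
[0.63455883 0.07665922 0.2       ] (array([ 0.6346, -0.5484,  0.0422]), array([-1.100e-03, -8.000e-04, -1.293e+00]))
[0.63455883 0.07665922 0.056     ] (array([ 0.6346, -0.5482,  0.1862]), array([-1.100e-03, -8.000e-04, -1.293e+00]))
```

The rows are not in the units I measure in: shifts go in shares of 0.8 m and turns go in shares of 180 degrees. I convert before sending: 0.6346 m / 0.8 = 0.7933, -0.5484 m / 0.8 = -0.6855, -1.293 rad / 3.1416 = -0.4116.

Emit:
move_arm(plan=[{"delta_pos": [0.0663, -0.0575, 0.005], "turn": [0, 0, -0.035], "fingers": 1}, {"delta_pos": [0.1325, -0.1138, 0.0088], "turn": [0, 0, -0.07], "fingers": 1}, {"delta_pos": [0.1988, -0.1713, 0.0125], "turn": [0, 0, -0.105], "fingers": 1}, {"delta_pos": [0.265, -0.2288, 0.0175], "turn": [0, 0, -0.1401], "fingers": 1}, {"delta_pos": [0.3313, -0.2863, 0.0225], "turn": [0, 0, -0.1751], "fingers": 1}, {"delta_pos": [0.3975, -0.3438, 0.025], "turn": [0, 0, -0.2101], "fingers": 1}, {"delta_pos": [0.4625, -0.4, 0.03], "turn": [0, 0, -0.2451], "fingers": 1}, {"delta_pos": [0.5288, -0.4575, 0.035], "turn": [0, 0, -0.2801], "fingers": 1}, {"delta_pos": [0.595, -0.5138, 0.0375], "turn": [0, 0, -0.3151], "fingers": 1}, {"delta_pos": [0.6613, -0.5713, 0.0438], "turn": [0, 0, -0.3501], "fingers": 1}, {"delta_pos": [0.7275, -0.6288, 0.05], "turn": [0, 0, -0.382], "fingers": 1}, {"delta_pos": [0.7933, -0.6855, 0.0525], "turn": [-0.0003, -0.0003, -0.4116], "fingers": 1}])

```text
clock: 1.6
position: [0.5835, 0.0045, 0.2042]
ee_rot: [0.72, 0.694, -0.001, 0.001]
ft_force: [0.4, -0.7, 1.0]
grip_width: 0.002
grasp_force: 0.0
```

```bash
python3 - <<'E'
from h import *
o=get_obs();print(o['position'],o['joint_pos'].round(2),o['ft_force'],o['grip_width'])
for p in[(.034,.068,.20),(.034,.068,.056)]: print(go(W(p),tool(),o))
E
```

```text
[0.58350529 0.0045086  0.20423965] [ 0.5   0.35 -0.72  1.6   0.24  1.29 -0.29] [ 0.39195839 -0.66300083  0.95786908] 0.0016555386456578263
(array([0.0739, 0.0484, 0.0041]), array([0.0001, 0.0017, 0.0023]))
(array([0.0742, 0.0484, 0.1481]), array([0.0001, 0.0017, 0.0023]))
```

Emit:
move_arm(plan=[{"delta_pos": [0, 0, 0], "turn": [0, 0, 0], "fingers": 1}, {"delta_pos": [0, 0, 0], "turn": [0, 0, 0], "fingers": 1}])

```text
clock: 1.85
position: [0.5824, 0.0028, 0.204]
ee_rot: [0.721, 0.693, -0.001, 0.0]
ft_force: [-0.1, -0.5, 0.4]
grip_width: 0.002
grasp_force: 0.0
```

```bash
python3 - <<'E'
from h import *
o=get_obs()
for p in[(.034,.068,.20),(.034,.068,.056)]: print(go(W(p),tool(),o))
E
```

```text
(array([0.0758, 0.0493, 0.0038]), array([-0.001 ,  0.0015, -0.0003]))
(array([0.076 , 0.0495, 0.1478]), array([-0.001 ,  0.0015, -0.0003]))
```

The command stops where the arm stopped, so shifts start from the current pose.

In the tool's units: 0.148 m / 0.8 = 0.185, 0.076 m / 0.8 = 0.095, 0.001 rad / 3.1416 = 0.0003.

Emit:
move_arm(plan=[{"delta_pos": [0.05, 0.0313, 0.0025], "turn": [0, 0, 0], "fingers": 1}, {"delta_pos": [0.095, 0.0613, 0.005], "turn": [0, 0.0003, 0], "fingers": 1}, {"delta_pos": [0.095, 0.0613, 0.005], "turn": [0, 0.0003, 0], "fingers": 1}, {"delta_pos": [0.095, 0.0613, 0.0625], "turn": [0, 0.0003, 0], "fingers": 1}, {"delta_pos": [0.095, 0.0613, 0.125], "turn": [0, 0.0003, 0], "fingers": 1}, {"delta_pos": [0.095, 0.0619, 0.1625], "turn": [0, 0.0003, 0], "fingers": 1}, {"delta_pos": [0.095, 0.0619, 0.185], "turn": [0, 0.0003, 0], "fingers": 1}, {"delta_pos": [0.095, 0.0619, 0.185], "turn": [0, 0.0003, 0], "fingers": 1}])

```text
clock: 2.85
position: [0.6345, 0.0756, 0.056]
ee_rot: [0.721, 0.693, -0.001, 0.0]
ft_force: [0.8, 0.2, -0.3]
grip_width: -0.003
grasp_force: 0.0
```

```bash
python3 - <<'E'
from h import *
o=get_obs();print(o['position'],o['ft_force'])
print(go(W((.034,.03,.056)),tool(),o),go(W((.034,-.027,.056)),tool(),o))
c=snap('side','s1.png')
a=cv2.imread('pics/s1.png')[150:290,170:350];cv2.imwrite('pics/s1c.png',cv2.resize(a,(720,560)))
E
```

```text
[0.63452544 0.07555965 0.05599541] [ 0.81761348  0.22483277 -0.31695331]
(array([-0.0369,  0.    ,  0.    ]), array([-0.0011,  0.0013, -0.0016])) (array([-0.0939,  0.0001,  0.0001]), array([-0.0011,  0.0013, -0.0016]))
```

View pics/s1c.png

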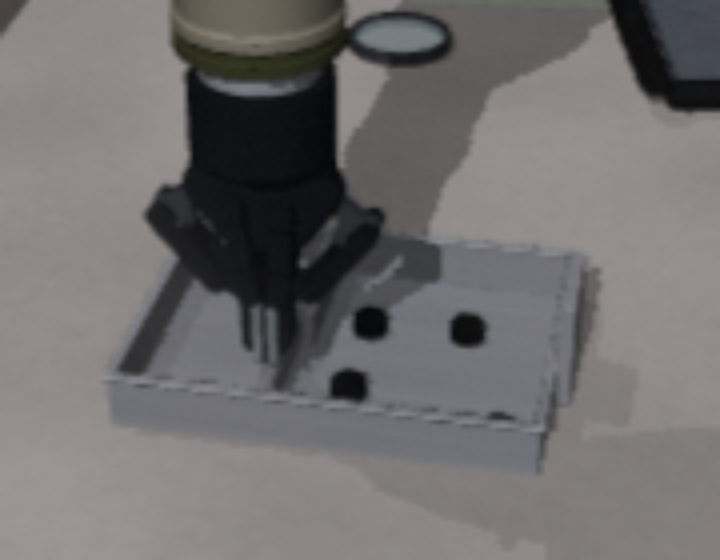

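The shut fingers (tips at crop (270,355)) stand in front of the hidden post, inside the +y wall. Now the push.

In the tool's units: -0.08 m / 0.8 = -0.1, -0.072 m / 0.8 = -0.09.

Emit:
move_arm(plan=[{"delta_pos": [-0.01, 0, 0], "turn": [0, 0, 0], "fingers": 1}, {"delta_pos": [-0.02, 0, 0], "turn": [0, 0, 0], "fingers": 1}, {"delta_pos": [-0.03, 0, 0], "turn": [0, 0, 0], "fingers": 1}, {"delta_pos": [-0.04, 0, 0], "turn": [0, 0, 0], "fingers": 1}, {"delta_pos": [-0.05, 0, 0], "turn": [0, 0, 0], "fingers": 1}, {"delta_pos": [-0.06, 0, 0], "turn": [0, 0, 0], "fingers": 1}, {"delta_pos": [-0.07, 0, 0], "turn": [0, 0, 0], "fingers": 1}, {"delta_pos": [-0.08, 0, 0], "turn": [0, 0, 0], "fingers": 1}, {"delta_pos": [-0.09, 0, 0], "turn": [0, 0, 0], "fingers": 1}, {"delta_pos": [-0.1, 0, 0], "turn": [0, 0, 0], "fingers": 1}])

```text
clock: 4.15
position: [0.6319, -0.0034, 0.0565]
ee_rot: [0.72, 0.694, -0.0, 0.0]
ft_force: [0.8, 0.8, 1.0]
grip_width: -0.001
grasp_force: 0.6
```

In the tool's units: -0.014 m / 0.8 = -0.0175, -0.01 m / 0.8 = -0.0125.

Emit:
move_arm(plan=[{"delta_pos": [-0.0063, 0, 0], "turn": [0, 0, 0], "fingers": 1}, {"delta_pos": [-0.0125, 0, 0], "turn": [0, 0, 0], "fingers": 1}, {"delta_pos": [-0.0175, 0, 0], "turn": [0, 0, 0], "fingers": 1}, {"delta_pos": [-0.0175, 0, 0], "turn": [0, 0, 0], "fingers": 1}])

```text
clock: 4.65
position: [0.6315, -0.0173, 0.0565]
ee_rot: [0.721, 0.693, -0.0, 0.0]
ft_force: [0.5, -0.4, 0.1]
grip_width: -0.003
grasp_force: 0.0
```

```bash
python3 - <<'E'
from h import *
o=get_obs();print(o['position'],o['ft_force'])
c=snap('side','s2.png')
a=cv2.imread('pics/s2.png')[150:290,170:350];cv2.imwrite('pics/s2c.png',cv2.resize(a,(720,560)))
E
```

```text
[ 0.631464   -0.01726894  0.05647621] [ 0.47023049 -0.43351502  0.13841264]
```

View pics/s2c.png

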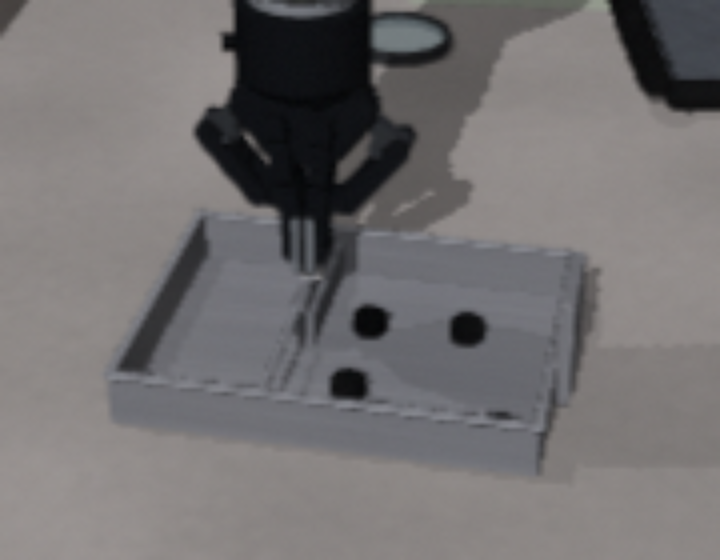

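The fingers have carried the post to the far side (crop (305,270)) and the tray's left corner has moved about 1 mm. I'll push 8 mm further for certainty, then lift clear to look.

In the tool's units: -0.18 m / 0.8 = -0.225, -0.16 m / 0.8 = -0.2.

Emit:
move_arm(plan=[{"delta_pos": [-0.005, 0, 0], "turn": [0, 0, 0], "fingers": 1}, {"delta_pos": [-0.01, 0, 0], "turn": [0, 0, 0], "fingers": 1}, {"delta_pos": [-0.01, 0, 0], "turn": [0, 0, 0], "fingers": 1}, {"delta_pos": [-0.0063, 0, 0], "turn": [0, 0, 0], "fingers": 1}, {"delta_pos": [-0.0063, 0, -0.0625], "turn": [0, 0, 0], "fingers": 1}, {"delta_pos": [-0.0063, 0, -0.125], "turn": [0, 0, 0], "fingers": 1}, {"delta_pos": [-0.0625, -0.05, -0.1625], "turn": [0, 0, 0], "fingers": 0.6}, {"delta_pos": [-0.125, -0.1, -0.1625], "turn": [0, 0, 0], "fingers": 0.2}, {"delta_pos": [-0.175, -0.15, -0.1625], "turn": [0, 0, 0], "fingers": 0}, {"delta_pos": [-0.225, -0.2, -0.1625], "turn": [0, 0, 0], "fingers": 0}, {"delta_pos": [-0.225, -0.2, -0.1625], "turn": [0, 0, 0], "fingers": 0}])

```text
clock: 6.08
position: [0.4617, -0.1947, 0.1866]
ee_rot: [0.723, 0.691, -0.001, 0.001]
ft_force: [0.4, 0.2, 0.9]
grip_width: 0.997
grasp_force: 0.0
```

```bash
python3 - <<'E'
from h import *
t=snap('top','t3.png');s=snap('side','s3.png')
a=cv2.imread('pics/t3.png')[140:240,225:325];b=cv2.imread('pics/s3.png')[195:275,190:330]
a=cv2.resize(cv2.convertScaleAbs(a,alpha=1.5),(400,400),interpolation=cv2.INTER_CUBIC)
b=cv2.resize(cv2.convertScaleAbs(b,alpha=1.3),(700,400),interpolation=cv2.INTER_CUBIC)
im=np.zeros((400,800,3),np.uint8);im=np.hstack([a,b])[:, :]
cv2.imwrite('pics/m3.png',np.vstack([cv2.resize(b,(525,300)),np.hstack([cv2.resize(a,(300,300)),np.zeros((300,225,3),np.uint8)])]))
for n,k in(('t',t),('s',s)):
  vv,uu=np.mgrid[0:420,0:560];z=k['range_z'];P=np.stack([(uu-k['cx'])/k['fx']*z,(vv-k['cy'])/k['fy']*z,z],-1).reshape(-1,3)[z.ravel()>0];X=(P-k['t'])@k['R']
  L=(X[:,:2]-C)@Ro.from_euler('z',YAW).as_matrix()[:2,:2]
  m=(abs(L[:,0])<.15)&(abs(L[:,1])<.1)&(X[:,2]>.045)&(X[:,2]<.09)
  for nm,mm in(('tab',m&(L[:,0]<-.09)),('post',m&(abs(L[:,0]-.03)<.03))):
    print(n,nm,mm.sum(),L[mm].min(0) if mm.any() else'',L[mm].max(0) if mm.any() else'',X[mm,2].max() if mm.any() else'',X[mm].mean(0))
  m=(X[:,2]>.028)&(X[:,2]<.045)&(abs(L[:,0])<.14)&(abs(L[:,1])<.12); r=cv2.minAreaRect(X[m,:2].astype(np.float32)); print(n,'rim',r)
E
```

```text
t tab 70 [-0.12719999 -0.0367483 ] [-0.11637215  0.02139319] 0.07854194536534281 [0.47570942 0.00827584 0.07139631]
t post 23 [ 0.02865644 -0.05587641] [ 0.04151313 -0.04592417] 0.07202437023395702 [ 0.63022086 -0.04211425  0.06510679]
t rim ((0.5969648957252502, -0.0005509629845619202), (0.18422357738018036, 0.25239112973213196), 85.80532836914062)
s tab 121 [-0.12686426 -0.03403434] [-0.11537527  0.02762294] 0.07284872045565685 [0.476351   0.0195627  0.06382112]
s post 66 [ 0.02856283 -0.05321439] [ 0.04345239 -0.04083385] 0.0677817434138919 [ 0.63183794 -0.03700885  0.05786686]
s rim ((0.5976973176002502, 0.0009863972663879395), (0.18874965608119965, 0.25314614176750183), 85.99547576904297)
```

View pics/m3.png

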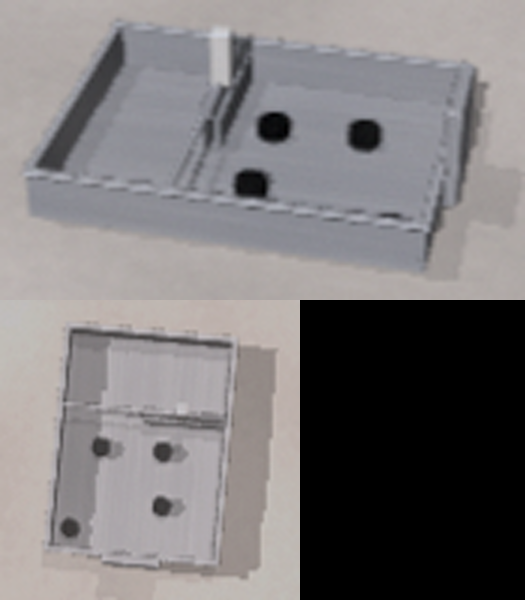

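The gate is at its stop: the post shows at tray y of about -39 mm once the tray's turn to yaw -0.073 is allowed for (side panel (220,30)). The tab's top is now at about (0.4755, 0.010). Next the grasp.

```bash
sed -i 's/^C=.*/YAW=-.073;TAB=np.array([.4755,.0102]);C=TAB+np.array([np.cos(YAW),np.sin(YAW)])*.125/' h.py; python3 - <<'E'
from h import *
o=get_obs();print(C,o['joint_pos'].round(2))
for z in(.14,.052): print(go(np.r_[TAB,z],tool(),o))
E
```

```text
[0.60016709 0.0010831 ] [ 0.93  0.16 -0.68  1.82  0.11  1.19  0.18]
(array([0.2014, 0.0029, 0.0467]), array([0.0008, 0.0011, 0.0338]))
(array([0.2015, 0.0028, 0.1347]), array([0.0008, 0.0011, 0.0338]))
```

In the tool's units: 0.2015 m / 0.8 = 0.2519, 0.1347 m / 0.8 = 0.1684, 0.01 rad / 3.1416 = 0.0032.

Emit:
move_arm(plan=[{"delta_pos": [0.0625, 0.0013, 0.0125], "turn": [0, 0, 0.0032], "fingers": 0}, {"delta_pos": [0.125, 0.0025, 0.025], "turn": [0, 0, 0.0064], "fingers": 0}, {"delta_pos": [0.1875, 0.0038, 0.0375], "turn": [0, 0, 0.0108], "fingers": 0}, {"delta_pos": [0.2519, 0.0038, 0.0563], "turn": [0.0003, 0.0003, 0.0108], "fingers": 0}, {"delta_pos": [0.2519, 0.0038, 0.0588], "turn": [0.0003, 0.0003, 0.0108], "fingers": 0}, {"delta_pos": [0.2519, 0.0038, 0.1], "turn": [0.0003, 0.0003, 0.0108], "fingers": 0}, {"delta_pos": [0.2519, 0.0038, 0.1375], "turn": [0.0003, 0.0003, 0.0108], "fingers": 0}, {"delta_pos": [0.2519, 0.0038, 0.1684], "turn": [0.0003, 0.0003, 0.0108], "fingers": 0}, {"delta_pos": [0.2519, 0.0038, 0.1684], "turn": [0.0003, 0.0003, 0.0108], "fingers": 0}])

```text
clock: 7.3
position: [0.4745, 0.0112, 0.0506]
ee_rot: [0.732, 0.682, -0.001, -0.002]
ft_force: [0.4, -0.1, 0.6]
grip_width: 0.999
grasp_force: 0.0
```

Emit:
move_arm(plan=[{"delta_pos": [0, 0, 0], "turn": [0, 0, 0], "fingers": 0.5}, {"delta_pos": [0, 0, 0], "turn": [0, 0, 0], "fingers": 0.7}, {"delta_pos": [0, 0, 0], "turn": [0, 0, 0], "fingers": 0.8}, {"delta_pos": [0, 0, 0], "turn": [0, 0, 0], "fingers": 0.9}, {"delta_pos": [0, 0, 0], "turn": [0, 0, 0], "fingers": 1}, {"delta_pos": [0, 0, 0], "turn": [0, 0, 0], "fingers": 1}, {"delta_pos": [0, 0, 0], "turn": [0, 0, 0], "fingers": 1}, {"delta_pos": [0, 0, 0], "turn": [0, 0, 0], "fingers": 1}], force=100)

```text
clock: 8.3
position: [0.4756, 0.0105, 0.0523]
ee_rot: [0.732, 0.681, -0.0, -0.0]
ft_force: [-2.3, -0.6, 6.3]
grip_width: 0.099
grasp_force: 98.0
```

```bash
python3 - <<'E'
from h import *
o=get_obs();print(o['position'],o['joint_pos'].round(2),o['ft_force'],Ro.from_quat(o['ee_rot']).as_matrix().round(3))
# plan: tilt about axis, pivot at low corner, staged
R0=Ro.from_quat(o['ee_rot']);p0=o['position']
m=Ro.from_euler('z',YAW)
xy=o['position'][:2]
c=np.r_[xy,0]+m.apply([.125,0,0])
for dirdeg in(45,37):
 for al in(8,16,24,30):
  d=m.apply([np.cos(np.radians(dirdeg)),np.sin(np.radians(dirdeg)),0])
  ax=np.cross([0,0,1],d); Q=Ro.from_rotvec(ax*np.radians(al))
  piv=c+m.apply([.12,.09,0]); lift=np.array([0,0,.006])
  p=piv+Q.apply(p0-piv)+lift
  print(dirdeg,al,p.round(3),R0.inv().apply(p-p0).round(4),(R0.inv()*Q*R0).as_rotvec().round(4))
E
```

```text
[0.47559321 0.01048535 0.05232656] [ 0.6   0.32 -0.79  2.01  0.28  0.93 -0.41] [-2.33561881 -0.55810873  6.30326583] [[ 0.072  0.997 -0.   ]
 [ 0.997 -0.072  0.   ]
 [ 0.    -0.    -1.   ]]
45 8 [0.483 0.017 0.091] [ 0.0068  0.0068 -0.0385] [ 0.0988 -0.0986  0.0001]
45 16 [0.493 0.026 0.122] [ 0.0167  0.0167 -0.0693] [ 1.976e-01 -1.973e-01  1.000e-04]
45 24 [0.507 0.038 0.15 ] [ 0.0295  0.0295 -0.0978] [ 2.965e-01 -2.959e-01  2.000e-04]
45 30 [0.519 0.048 0.17 ] [ 0.0409  0.0409 -0.1174] [ 3.706e-01 -3.699e-01  2.000e-04]
37 8 [0.484 0.016 0.093] [ 0.0058  0.0077 -0.0403] [ 1.116e-01 -8.390e-02  1.000e-04]
37 16 [0.496 0.024 0.125] [ 0.0145  0.0192 -0.0728] [ 2.232e-01 -1.678e-01  1.000e-04]
37 24 [0.512 0.034 0.155] [ 0.0258  0.0342 -0.1031] [ 3.348e-01 -2.518e-01  2.000e-04]
37 30 [0.526 0.043 0.176] [ 0.0359  0.0476 -0.1239] [ 4.185e-01 -3.147e-01  2.000e-04]
```

The tab is gripped at 98 N. Next I tilt straight towards the corner in stages, keeping the low corner about 6 mm off the table.

In the tool's units: -0.0693 m / 0.8 = -0.0866, -0.062 m / 0.8 = -0.0775, -0.099 rad / 3.1416 = -0.0315.

Emit:
move_arm(plan=[{"delta_pos": [0, 0, -0.0075], "turn": [0, 0, 0], "fingers": 1}, {"delta_pos": [0.0019, 0.0019, -0.0175], "turn": [0.008, -0.008, 0], "fingers": 1}, {"delta_pos": [0.0038, 0.0038, -0.0275], "turn": [0.0159, -0.0159, 0], "fingers": 1}, {"delta_pos": [0.0063, 0.0063, -0.0388], "turn": [0.0239, -0.0239, 0], "fingers": 1}, {"delta_pos": [0.0085, 0.0085, -0.0481], "turn": [0.0315, -0.0315, 0], "fingers": 1}, {"delta_pos": [0.0113, 0.0113, -0.0575], "turn": [0.0392, -0.0392, 0], "fingers": 1}, {"delta_pos": [0.0144, 0.0144, -0.0675], "turn": [0.0471, -0.0471, 0], "fingers": 1}, {"delta_pos": [0.0175, 0.0175, -0.0775], "turn": [0.0551, -0.0551, 0], "fingers": 1}, {"delta_pos": [0.0209, 0.0209, -0.0866], "turn": [0.063, -0.063, 0], "fingers": 1}, {"delta_pos": [0.0209, 0.0209, -0.0866], "turn": [0.063, -0.063, 0], "fingers": 1}, {"delta_pos": [0.0209, 0.0209, -0.0866], "turn": [0.063, -0.063, 0], "fingers": 1}], force=110)

```text
clock: 9.68
position: [0.4928, 0.0257, 0.1206]
ee_rot: [0.725, 0.675, -0.14, -0.006]
ft_force: [0.5, -0.1, -4.2]
grip_width: 0.097
grasp_force: 107.6
```

```bash
python3 - <<'E'
from h import *
o=get_obs();print(o['position'],o['joint_pos'].round(2),o['ft_force'],o['torque'],o['grip_width'])
t=snap('top','t4.png');s=snap('side','s4.png')
a=cv2.imread('pics/t4.png')[130:240,215:325];b=cv2.imread('pics/s4.png')[150:290,170:350]
cv2.imwrite('pics/m4.png',np.hstack([cv2.resize(b,(480,373)),cv2.resize(cv2.convertScaleAbs(a,alpha=1.5),(320,373))]))
E
```

```text
[0.49278414 0.02574498 0.12058323] [ 0.39  0.43 -0.75  1.74  0.39  1.38 -0.56] [ 0.47495359 -0.06597607 -4.18909071] [ 0.46037771  0.04024266 -0.05814836] 0.09700965902561881
```

View pics/m4.png

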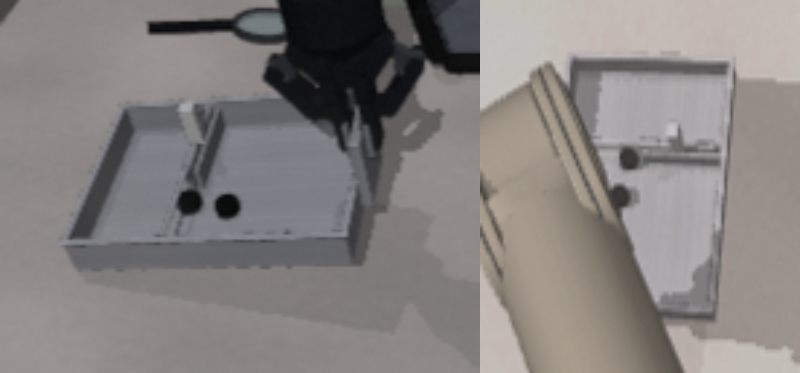

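The tray hangs cleanly at 16°. Two caps show at the gap (side panel (189,202) and (227,206)), and the other two are hidden by the near wall. I'll tilt on.

```bash
python3 - <<'E'
from h import *
o=get_obs();R1=Ro.from_quat(o['ee_rot']);p1=o['position']
p0=np.array([.4756,.0105,.0523]);R0=Ro.from_quat([.732,.681,0,0]);m=Ro.from_euler('z',YAW)
piv=np.r_[p0[:2],0]+m.apply([.245,.09,0]);d=m.apply([.707,.707,0]);ax=np.cross([0,0,1],d)
for al in(19,22,25,28):
  Q=Ro.from_rotvec(ax*np.radians(al));p=piv+Q.apply(p0-piv)+[0,0,.008]
  print(al,R1.inv().apply(p-p1).round(4),(R1.inv()*Q*R0).as_rotvec().round(4))
E
```

```text
19 [ 0.0021  0.0021 -0.0152] [ 0.0354 -0.0369 -0.0001]
22 [ 0.0047  0.0047 -0.0274] [ 0.0725 -0.0739 -0.    ]
25 [ 0.0077  0.0078 -0.0393] [ 0.1095 -0.1109  0.    ]
28 [ 0.0112  0.0113 -0.051 ] [ 0.1466 -0.1479  0.    ]
```

In the tool's units: -0.051 m / 0.8 = -0.0638, -0.0393 m / 0.8 = -0.0491, -0.148 rad / 3.1416 = -0.0471.

Emit:
move_arm(plan=[{"delta_pos": [0.0013, 0.0013, -0.01], "turn": [0.0057, -0.0057, 0], "fingers": 1}, {"delta_pos": [0.0026, 0.0026, -0.019], "turn": [0.0115, -0.0115, 0], "fingers": 1}, {"delta_pos": [0.0043, 0.0043, -0.0268], "turn": [0.0172, -0.0175, 0], "fingers": 1}, {"delta_pos": [0.0059, 0.0059, -0.0343], "turn": [0.0232, -0.0236, 0], "fingers": 1}, {"delta_pos": [0.0078, 0.0078, -0.0418], "turn": [0.029, -0.0293, 0], "fingers": 1}, {"delta_pos": [0.0096, 0.0098, -0.0491], "turn": [0.035, -0.0353, 0], "fingers": 1}, {"delta_pos": [0.0119, 0.0119, -0.0563], "turn": [0.0407, -0.0411, 0], "fingers": 1}, {"delta_pos": [0.014, 0.0141, -0.0638], "turn": [0.0468, -0.0471, 0], "fingers": 1}, {"delta_pos": [0.014, 0.0141, -0.0638], "turn": [0.0468, -0.0471, 0], "fingers": 1}, {"delta_pos": [0.014, 0.0141, -0.0638], "turn": [0.0468, -0.0471, 0], "fingers": 1}, {"delta_pos": [0.014, 0.0141, -0.0638], "turn": [0.0468, -0.0471, 0], "fingers": 1}, {"delta_pos": [0.014, 0.0141, -0.0638], "turn": [0.0468, -0.0471, 0], "fingers": 1}])

```text
clock: 11.28
position: [0.5155, 0.0449, 0.1657]
ee_rot: [0.71, 0.661, -0.242, -0.009]
ft_force: [0.4, -0.1, -4.2]
grip_width: 0.099
grasp_force: 107.8
```

Emit:
move_arm(plan=[{"delta_pos": [0, 0, 0], "turn": [0, 0, 0], "fingers": 1}, {"delta_pos": [0, 0, 0], "turn": [0, 0, 0], "fingers": 1}, {"delta_pos": [0, 0, 0], "turn": [0, 0, 0], "fingers": 1}, {"delta_pos": [0, 0, 0], "turn": [0, 0, 0], "fingers": 1}, {"delta_pos": [0, 0, 0], "turn": [0, 0, 0], "fingers": 1}, {"delta_pos": [0, 0, 0], "turn": [0, 0, 0], "fingers": 1}])

```text
clock: 12.02
position: [0.5156, 0.0452, 0.1657]
ee_rot: [0.71, 0.661, -0.242, -0.009]
ft_force: [0.3, -0.2, -4.2]
grip_width: 0.101
grasp_force: 107.7
```

```bash
python3 - <<'E'
from h import *
o=get_obs();print(o['position'],o['ft_force'],o['torque'],o['grip_width'],o['grasp_force'])
t=snap('top','t5.png');s=snap('side','s5.png')
a=cv2.imread('pics/t5.png')[120:230,205:315];b=cv2.imread('pics/s5.png')[150:290,170:350]
cv2.imwrite('pics/m5.png',np.hstack([cv2.resize(b,(400,373)),cv2.resize(cv2.convertScaleAbs(a,alpha=1.5),(373,373))]))
E
```

```text
[0.51560725 0.04516035 0.16567345] [ 0.26503052 -0.18969232 -4.15400192] [ 0.76528238 -0.29679806  0.0520074 ] 0.10136114979693078 107.74030923843384
```

View pics/m5.png

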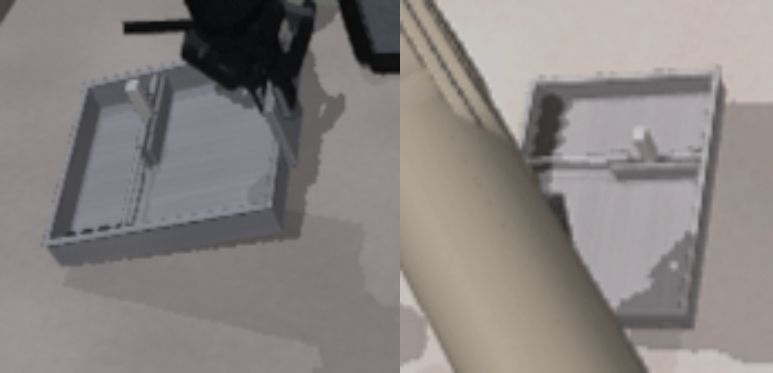

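The bay shows a row of caps along the +y wall (side panel x about 72 to 115). A dark spot at (555,210) in the top panel needs a closer look.

```bash
python3 - <<'E'
from h import *
a=cv2.imread('pics/t5.png')[138:193,238:293];b=cv2.imread('pics/s5.png')[215:255,185:265]
cv2.imwrite('pics/m5b.png',np.vstack([cv2.resize(cv2.convertScaleAbs(b,alpha=1.6),(600,300),interpolation=cv2.INTER_CUBIC),np.pad(cv2.resize(cv2.convertScaleAbs(a,alpha=1.8),(300,300),interpolation=cv2.INTER_CUBIC),((0,0),(0,300),(0,0)))]))
o=get_obs();R=Ro.from_quat(o['ee_rot']).as_matrix();TR=np.c_[R[:,1],R[:,0],-R[:,2]]
tab=o['position']+TR@np.array([0,0,.0197]);org=tab-TR@np.array([-.125,0,.072])
print('tilt',np.degrees(np.arccos(TR[2,2])),'corner',org+TR@[.116,.086,.004],'under',org+TR@[.12,.09,0])
t=load('t5.png');s=load('s5.png')
for x in(.106,.086,.066,.046,.014,-.006):
  P=org+TR@np.array([x,.076,.016]);u,v=proj(t,P);u2,v2=proj(s,P);print(x,'top',round((u-238)*300/55),round((v-138)*300/55)+300,'side',round((u2-185)*7.5),round((v2-215)*7.5))
E
```

```text
tilt 28.0010418235036 corner [0.72452906 0.08111232 0.01442593] under [0.72688385 0.08315409 0.00823835]
0.106 top 56 363 side 112 183
0.086 top 51 392 side 170 176
0.066 top 45 421 side 229 168
0.046 top 39 451 side 289 160
0.014 top 29 500 side 387 147
-0.006 top 22 531 side 449 138
```

View pics/m5b.png

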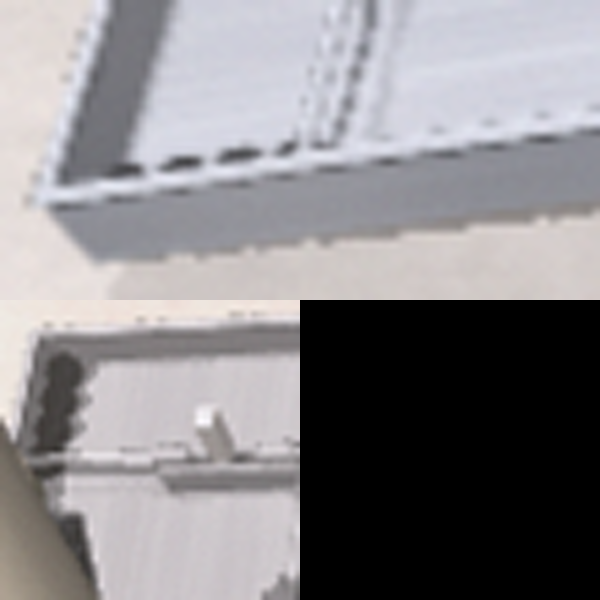

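The four caps lie touching in a row from the corner. Their tops are at about (120,170), (180,162), (237,155) and (290,148), against predictions at tray x = 106, 86, 66 and 46 mm. The farthest is about 71 mm from the corner, and the tray is steady at 28° with a 108 N grip, so I hand in.

```bash
python3 -c "from workcell import *; print(hand_in())"
```

```text
the job is handed in; nothing more can be done
None
```

I handed the job in with the gate open to its stop, the tray held steady at 28° by its tab, and all four caps in a row from the catch corner. The farthest is about 71 mm from it (limit 80 mm); hand_in() returned no verdict.

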